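Trial-clamp the test coupon in its toggle-clamp nest

TASK

Two like toggle-clamp nests stand on the bench; one holds a flat test coupon, the other is empty. Try the fit of the coupon: swing the arm of its clamp over centre until the rubber foot presses on the coupon, keep it clamped for a second or so, then swing the arm all the way back to its open stop and let go, with the coupon still lying flat in its nest.

Things in the scene. Friction and masses are not known exactly. Their poses are not given: they have to be found in the camera images.
- nest_hinge (a point): Hinge of the clamp on the loaded nest, on the hinge axis midway between the two steel cheeks, 55 mm above the bench. The nest is a fixed steel plate (150 x 84 x 12 mm) with a bracket and a low pocket. Axes fixed to the nest: z up, y along the hinge axis, -x from the hinge towards the coupon, whose middle is 75 mm that way. The empty nest is alike.
- nest_grip (a point): Grasp point on the clamp arm's cross bar: a round bar (14 mm diameter, 100 mm long, black sleeves) across the arm's free end like a T, parallel to the hinge axis and 110 mm from it. The point is on the bar's centre line, 30 mm to +y of the arm (12 mm wide); 145 mm high when open, 55 mm when clamped. Pinched from above, the bar turns in the fingers along the arc.
- nest_arm (a joint): Angle of the loaded nest's clamp arm, rad. 0: open on its stop, leaning back 35 degrees past upright towards the nest's +x. Grows as the arm swings over upright (0.61) and down towards -x; 2.18: arm level, rubber foot pressing on the coupon. The heavy arm (0.35 kg) falls away from upright to either side, so it stays open or clamped by its own weight; moving it takes under 4 N at the bar.
- coupon: Pale flat test coupon, 56 x 28 x 12 mm, lying loose in the nest's black-lined pocket (2 mm play, 8 mm high rims), long side along the nest's x. Origin at the centre of its underside, which is 12 mm above the bench.
Not all that is in view belongs to the job. What is shaped like the coupon but brown or green is not meant.

How it is judged:
On the way:
1. the clamp arm is swung over centre and its foot stays down on the coupon (value of joint nest_arm above 2.12 rad and distance of coupon from where it was at the start of the episode below 0.012 m), for 0.5 s.
At the end, for the whole second after the job is handed in: After the clamping, the clamp arm is back at its open stop (within 0.12 rad) and the coupon lies flat (within 0.15 rad) and at rest in its pocket, within 12 mm of where it began (value of joint nest_arm below 0.12 rad and distance of coupon from where it was at the start of the episode below 0.012 m and angle between coupon's own z axis and vertical below 0.15 rad and linear speed of coupon below 0.02 m/s); the robot touches nothing.
It also fails if it takes over 48 s, if anything falls off the work surface, if the arm or the gripper's body presses on something with over 40 N, if the wrist force passes 120 N, or if a joint passes its speed limit or range.

ROBOT

A 6-joint arm with a two-finger parallel gripper is mounted at the origin on the work surface; the furniture and walls round the work are solid. World frame = base frame: x ahead of the robot, y to its left, z up, the work surface at z = 0. Lengths are in m, angles in rad, forces in N, time in s.
With the tool pointing down it reaches from about 0.35 to 0.85 m from the base axis. Payload 8.1 kg.
Tool frame: the origin (TCP) lies between the finger pads; the fingertips stand tips_ahead ahead of it and the grasp point (between the pads) lies 8 mm behind it (tips_ahead is the distance from the TCP to the fingertips, in m); z points along the fingers, x is the direction in which the jaws open and shut, and the axes are right-handed (so a half turn about z gives the same grasp; the last joint's range is limited). The gripper opens to 93 mm and grips with 3 to 60 N. Pads are 15 mm wide; open, the fingers measure 128 mm over their backs; the gripper's body (75 mm by 188 mm) begins 65 mm behind the grasp point.
Start: joints at [1.215, 0.13, 1.488, -0, 1.523, -0.085], TCP at [0.16, 0.578, 0.23] pointing down, gripper open.
Joint ranges: [-2.96, 2.96], [-0.89, 2.26], [0.02, 2.5], [-1.34, 4.48], [0, 2.73], [-2.66, 2.66]. Speed limits (rad/s): [2.39, 2.39, 2.79, 3.14, 3.14, 3.14].

INTERFACE

Orientations are given as a rotation vector (axis times angle).
In Python, from plant import * gives the robot as it stands.
- The arm moves only by the tool play_rows, never from a script. Its argument "increments" is a list that holds one entry, the list of rows, each a list of 4 numbers: the shift along the tool's x, y, z in cm, then the turn about the tool's z in rad. A call has 1 to 5 rows; each row is the pose to reach, as a shift and turn from the pose measured when the call began, along the tool's axes at that moment; what a row does not reach only later rows make up. A row lasts 1/10 s, in which the tool goes at most 50 mm and 8.59 degrees, less where a joint would pass 70% of its speed; a pose out of reach is approached as far as the arm can. A call with a gripper value outside its range is refused whole. "jaw" is the finger opening in cm, from 0 to 9.3, set as the call begins (left out, the last holds). The fingers move at their own pace and stop on an object; "squeeze" is the grip in N (left out, the last holds). Time passes only in rows, so rows that repeat a pose let the fingers close. It gives the time, the measured TCP pose, the force and the opening at its end, in the units of the state.
- read_state(): the state, without advancing time (a new reading comes with each control period).
- read_camera(name): name is "side" or "top" or "wrist"; returns (picture, depth): 384x512x3 uint8, blue, green, red; 384x512 float32, m along the optical axis (not along the pixel's ray), 0 where there is no reading.
- camera_params(name): a dict with "K" (3x3 intrinsics, pixels), "eye" and "orientation" of the camera in the world. Camera axes: x right, y up, looking along -z (the intrinsics and any distortion apply to the point x, -y, -z); pixel columns grow to the right and rows downward; lengths in m; the calibration is good to about 2 mm. A picture is of the moment at which its call begins: read the wrist's pose just before it. camera_params takes no time and is no camera call; for the wrist camera it gives the pose at the moment of the call.
- close_job(): hands the job in, once; it reports no verdict.
The state is a dict: "t": time; "q": joint angles; "dq": joint speeds; "joint_torque": joint torques, N m; "tool_pos": TCP position; "orientation": TCP orientation; "force": force on the tool from outside, world axes, zero at the start; "wrist_torque": the same for the moment, N m; "opening": finger opening in m.
Only numpy, scipy, OpenCV 4.12 (cv2) and the standard library are available. Lean on these libraries where they do the work, as an engineer would, in place of code of your own. Each camera call takes 0.05 s, during which the arm holds its last target.

## Working session

There is one attempt and no reset: what is moved stays moved. The work goes in short steps, Python scripts to look and compute and a tool call to move; the robot and the scene stay as the last step left them, time stands still between calls to the robot, and variables do not carry over. Pictures are saved under pics/ and viewed, and the job is handed in when it is done.

Besides the shell and the picture viewer there is one more tool, called as name([rows], argument=value, ...), one row to a line, values as JSON. play_rows: Moves the arm, as the interface text tells. Its arguments: {"type":"object","properties":{"increments":{"type":"array"},"jaw":{"type":"number"},"squeeze":{"type":"number"}},"required":["increments"]}

```bash
mkdir -p pics; ls; python3 - <<'E'
from plant import *
import cv2,numpy as np
s=read_state();print(s)
for n in("side","top","wrist"):
    p=camera_params(n);print(n,p)
    im,d=read_camera(n);cv2.imwrite(f"pics/{n}0.png",im);np.save(f"pics/{n}0.npy",d)
E
```

```text
pics
{'t': 0.0, 'q': array([ 1.21457695e+00,  1.31138385e-01,  1.48924701e+00, -4.16168165e-05,
        1.52301079e+00, -8.54034400e-02]), 'dq': array([-3.79872274e-04,  1.22141853e-04, -3.28732117e-04, -9.35222607e-05,
       -2.90959761e-03,  1.51641580e-03]), 'joint_torque': array([-3.11866033e-04, -5.59822190e+01, -4.91763926e+01,  7.66627654e-02,
        3.49953223e-02, -1.27782032e-04]), 'tool_pos': array([0.16031651, 0.57762432, 0.22861876]), 'orientation': array([ 2.50019083e+00,  1.90062139e+00, -2.35764679e-03]), 'force': array([ 0.31142244, -0.53601276,  0.42565157]), 'wrist_torque': array([-0.00213176, -0.01253639, -0.04932549]), 'opening': 0.09292990498994552}
side {'K': array([[383.91298575,   0.        , 254.17587811],
       [  0.        , 383.91298575, 194.98525024],
       [  0.        ,   0.        ,   1.        ]]), 'eye': array([ 0.44101871, -0.8176106 ,  0.55086481]), 'orientation': array([ 1.10460246, -0.01927801,  0.01679256])}
top {'K': array([[365.83075975,   0.        , 261.71542458],
       [  0.        , 365.83075975, 190.30853418],
       [  0.        ,   0.        ,   1.        ]]), 'eye': array([0.25952953, 0.00301416, 1.11648653]), 'orientation': array([ 0.16424068, -0.17397355, -1.64247396])}
wrist {'K': array([[341.86675788,   0.        , 253.99102937],
       [  0.        , 341.86675788, 196.78047567],
       [  0.        ,   0.        ,   1.        ]]), 'eye': array([0.08060149, 0.59760709, 0.38501669]), 'orientation': array([-0.25824778, -0.19322931,  1.29011082])}
```

View pics/side0.png

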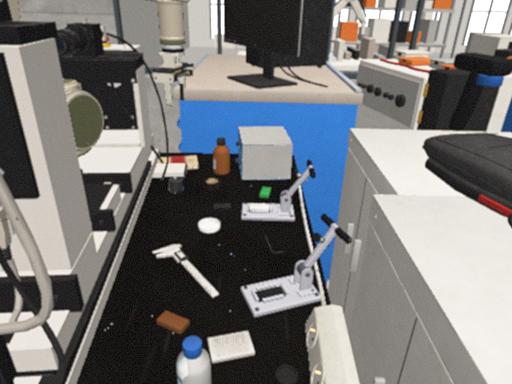

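View pics/top0.png

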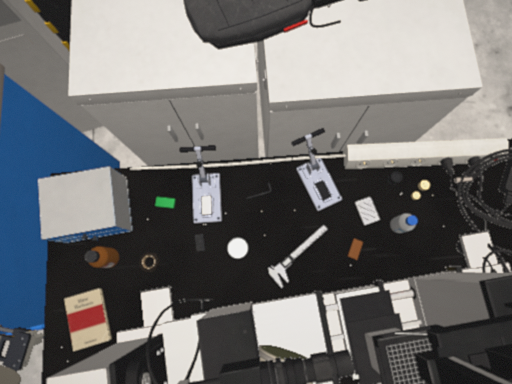

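View pics/wrist0.png

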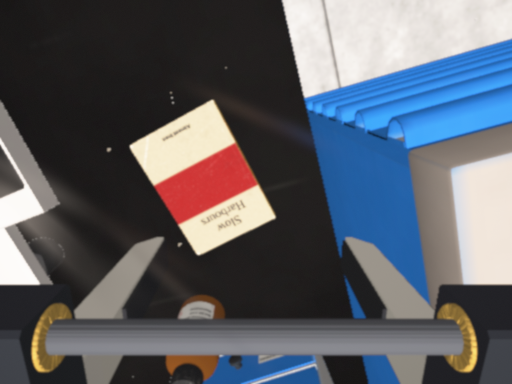

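Top view: the loaded nest is at (207,198), with the pale coupon at (207,205) and the bar at (197,149). What could be taken for them: the empty nest (320,185), its pocket (322,188) and bar (309,136), the green block (165,202), the brown block (355,249), the dark block (200,241) and the hatched pale plate (367,211). I choose the left nest and will check it in a crop.

```bash
cat > h.py <<'E'
import numpy as np,cv2
from scipy.spatial.transform import Rotation as R
from plant import *
def ray(p,u,v):
    K=p["K"];d=np.array([(u-K[0,2])/K[0,0],-(v-K[1,2])/K[1,1],-1.])
    return np.array(p["eye"]),R.from_rotvec(p["orientation"]).as_matrix()@d
def atz(p,u,v,z):
    e,d=ray(p,u,v);return e+d*(z-e[2])/d[2]
def dep(p,D,u,v):
    e,d=ray(p,u,v);return e+d*D[int(round(v)),int(round(u))]
E
python3 - <<'E'
from h import *
im=cv2.imread("pics/top0.png");c=im[135:235,150:260];cv2.imwrite("pics/topc.png",cv2.resize(c,None,fx=6,fy=6,interpolation=cv2.INTER_CUBIC)[:600])
im=cv2.imread("pics/side0.png");c=im[150:235,230:330];cv2.imwrite("pics/sidec.png",cv2.resize(c,None,fx=7,fy=7,interpolation=cv2.INTER_CUBIC))
p=camera_params("top");D=np.load("pics/top0.npy")
for u,v in [(185,149),(209,148),(197,149),(207,205),(202,178),(193,220),(221,220)]:print(u,v,dep(p,D,u,v).round(3))
E
```

```text
185 149 [0.601 0.191 0.152]
209 148 [0.598 0.125 0.153]
197 149 [0.599 0.159 0.149]
207 205 [0.463 0.155 0.027]
202 178 [0.537 0.161 0.066]
193 220 [0.423 0.203 0.005]
221 220 [ 0.418  0.119 -0.001]
```

View pics/topc.png

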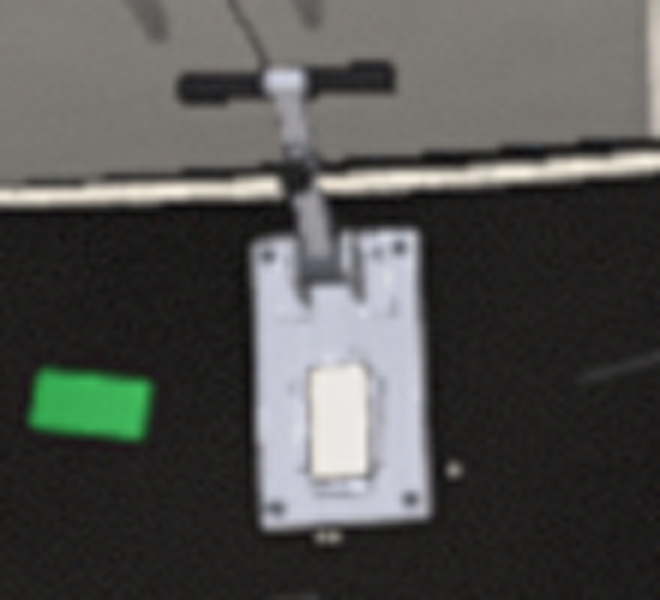

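View pics/sidec.png

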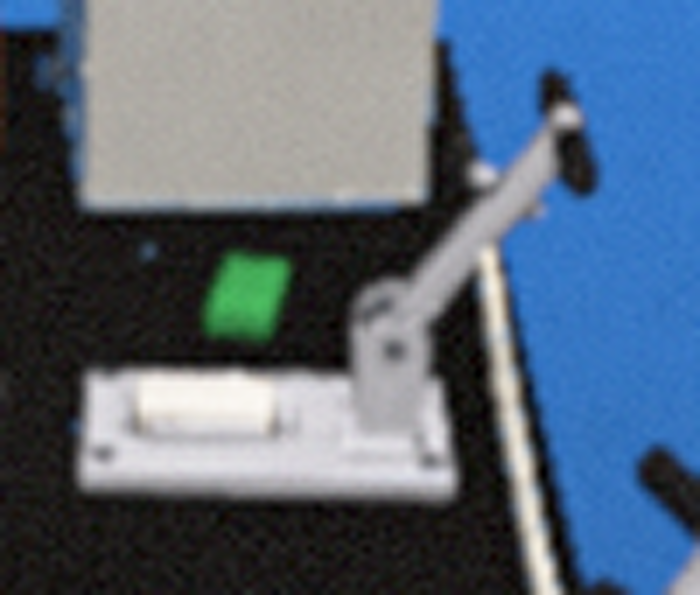

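The crops confirm it. The pale coupon lies in the left nest at about (206,205), clamp arm open, bar centre about (197.5,148.5). The green block is outside the nest. Next: the nest frame.

```bash
python3 - <<'E'
from h import *
p=camera_params("top");im=cv2.imread("pics/top0.png")
f=lambda x,y:(150+(x+.5)/6-.5,135+(y+.5)/6-.5)
P=np.array([atz(p,*f(*c),.012)[:2] for c in [(250,238),(418,229),(434,518),(262,530)]])
print("plate",P.round(3),np.linalg.norm(P-np.roll(P,-1,0),axis=1).round(3),P.mean(0).round(4))
xd=(P[0]-P[3])+(P[1]-P[2]);yaw=np.arctan2(xd[1],xd[0]);print("yaw plate",yaw)
# coupon by mask
b=im[195:218,195:220].astype(int);m=((b.min(2)>195)&(b[...,0]-b[...,2]<12)).astype(np.uint8)
n,l,st,ce=cv2.connectedComponentsWithStats(m);i=1+np.argmax(st[1:,4]);c=ce[i]+[195,195]
ys,xs=np.where(l==i);Q=np.array([atz(p,x+195,y+195,.024)[:2] for x,y in zip(xs,ys)]);r=cv2.minAreaRect((Q*1000).astype(np.float32));print("coupon",st[i],c,atz(p,*c,.024).round(4),r)
B=np.array([atz(p,*f(*c),.149)[:2] for c in [(178,90),(396,76),(286,83)]])
print("bar",B.round(4),np.linalg.norm(B[0]-B[1]),"yaw",np.arctan2(-(B[0]-B[1])[0],(B[0]-B[1])[1]))
# side view: bar end and hinge
ps=camera_params("side");g=lambda x,y:(230+(x+.5)/7-.5,150+(y+.5)/7-.5)
def tri(a,bq):
    e1,d1=ray(p,*a);e2,d2=ray(ps,*bq)
    A=np.c_[d1,-d2];t=np.linalg.lstsq(A,e2-e1,rcond=None)[0];x,y=e1+d1*t[0],e2+d2*t[1];return (x+y)/2,np.linalg.norm(x-y)
print("bar mid tri",tri(f(286,82),g(566,115)))
E
```

```text
plate [[0.566 0.202]
 [0.564 0.115]
 [0.413 0.115]
 [0.413 0.202]] [0.087 0.152 0.087 0.153] [0.4893 0.1582]
yaw plate 0.0008631490276434087
coupon [  7   0   9  19 163] [205.98159509 204.42944785] [0.465  0.1588 0.024 ] ((466.4190673828125, 158.711669921875), (24.35284423828125, 55.970298767089844), 87.22616577148438)
bar [[0.6017 0.2078]
 [0.6005 0.1069]
 [0.6011 0.1579]] 0.10086484427664215 yaw -0.011647928956181533
bar mid tri (array([0.60039757, 0.15717101, 0.15321094]), np.float64(0.0005487191082440242))
```

```bash
python3 - <<'E'
import plant
print([n for n in dir(plant) if not n.startswith('__')]); print(getattr(plant,'tips_ahead',None))
from h import *
p=camera_params("top");D=np.load("pics/top0.npy")
for u,v in [(60,195),(85,195),(120,195),(125,230),(100,257),(197,100),(197,120),(197,140),(180,90),(120,100),(120,80),(230,160),(150,85),(200,80),(210,165)]:print(u,v,dep(p,D,u,v).round(3))
s=read_state();print(R.from_rotvec(s["orientation"]).as_matrix().round(3))
E
```

```text
['IKError', 'camera_params', 'close_job', 'read_camera', 'read_state', 'tips_ahead']
0.011
60 195 [0.503 0.544 0.129]
85 195 [0.498 0.475 0.13 ]
120 195 [0.504 0.402 0.069]
125 230 [0.406 0.402 0.028]
100 257 [0.328 0.444 0.1  ]
197 100 [0.789 0.166 0.063]
197 120 [ 0.788  0.192 -0.083]
197 140 [ 0.788  0.226 -0.279]
180 90 [0.788 0.203 0.136]
120 100 [0.786 0.388 0.107]
120 80 [0.821 0.369 0.159]
230 160 [ 0.608  0.08  -0.005]
150 85 [0.802 0.285 0.152]
200 80 [0.805 0.14  0.155]
210 165 [0.594 0.143 0.005]
[[ 0.267  0.964 -0.001]
 [ 0.964 -0.267 -0.001]
 [-0.001 -0.    -1.   ]]
```

play_rows([
  [[-2.0,4.0,-0.6,0.13],[-4.0,8.0,-1.2,0.26],[-6.0,12.0,-1.8,0.39],[-8.0,16.0,-2.4,0.52],[-10.0,20.0,-3.0,0.65]],
], jaw=9.3, squeeze=8)

```text
t: 0.65
tool_pos: [0.3272, 0.4265, 0.2589]
orientation: [2.978, 0.995, -0.002]
force: [-0.4, 0.7, 0.1]
opening: 0.0931
```

```bash
cat > go.py <<'E'
from h import *
import sys
def go(t):
    s=read_state();M=R.from_rotvec(s["orientation"]).as_matrix()
    print("t",s["t"],"pos",s["tool_pos"].round(4),"f",s["force"].round(2),"op",s["opening"])
    print("tool shift cm",(M.T@(np.array(t)-s["tool_pos"])*100).round(2),"turn",np.arctan2(M[1,0],M[0,0]).round(4))
if __name__=="__main__": go([float(a) for a in sys.argv[1:4]])
E
python3 go.py .601 .188 .25
```

```text
t 0.65 pos [0.3272 0.4265 0.2589] f [-0.41  0.74  0.07] op 0.09308740662724195
tool shift cm [ 7.55 35.52  0.91] turn 0.645
```

play_rows([
  [[0.9,4.4,0,0.13],[1.8,8.8,0,0.26],[2.7,13.2,0,0.39],[3.6,17.6,0,0.52],[4.5,21.5,0,0.645]],
])

```text
t: 1.15
tool_pos: [0.4936, 0.2799, 0.2588]
orientation: [3.14, -0.009, -0.001]
force: [0.7, 0.4, 0.5]
opening: 0.0932
```

```bash
python3 go.py .601 .188 .25
```

```text
t 1.15 pos [0.4936 0.2799 0.2588] f [0.65 0.43 0.47] op 0.09322002717780252
tool shift cm [10.79  9.12  0.89] turn -0.006
```

play_rows([
  [[3,2.5,0,0],[6,5,0.3,0],[9,7.7,0.6,0],[10.8,9.1,0.9,0],[10.8,9.1,0.9,0]],
])

```text
t: 1.65
tool_pos: [0.6024, 0.1855, 0.2483]
orientation: [3.139, -0.015, -0.004]
force: [-0.3, 0.7, 0.0]
opening: 0.0931
```

```bash
python3 go.py .601 .188 .137; python3 - <<'E'
from h import *
p=camera_params("wrist")
im,d=read_camera("wrist");cv2.imwrite("pics/w1.png",im);np.save("pics/w1.npy",d)
im,d=read_camera("side");cv2.imwrite("pics/s1.png",im)
import pickle;pickle.dump(p,open("pics/w1.pkl","wb"))
E
```

```text
t 1.65 pos [0.6024 0.1855 0.2483] f [-0.28  0.72  0.  ] op 0.09308814427607043
tool shift cm [-0.11 -0.29 11.13] turn -0.0095
```

View pics/w1.png

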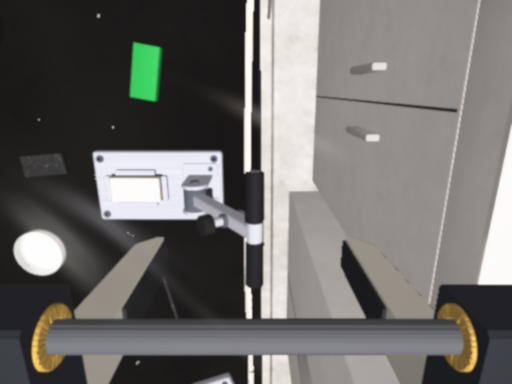

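View pics/s1.png

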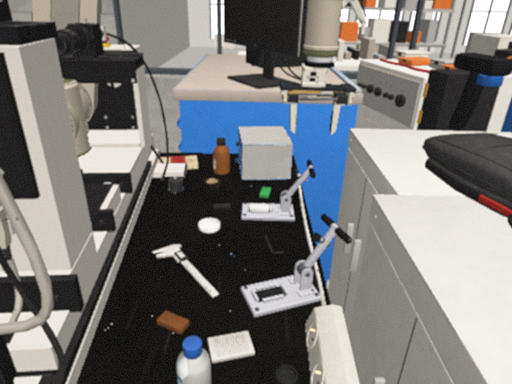

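The wrist view shows the bar running vertically at u≈255, rows 170–288, with the arm joint at (254,233). The coupon is flat in its pocket at (136,189). Checking the bar position from this view.

```bash
python3 - <<'E'
from h import *
import pickle
p=pickle.load(open("pics/w1.pkl","rb"));D=np.load("pics/w1.npy");print(p["eye"])
for u,v in [(255,171),(254.5,233),(254.5,288),(255,195)]:print(u,v,atz(p,u,v,.15).round(4),dep(p,D,u,v).round(4))
print("coupon",atz(p,136,188,.024).round(4), [atz(p,*q,.012)[:2].round(3) for q in [(94,152),(222,150),(222,217),(102,220)]])
E
```

```text
[0.60359221 0.26627434 0.40433472]
255 171 [0.6031 0.207  0.15  ] [0.6031 0.2063 0.1468]
254.5 233 [0.6023 0.1558 0.15  ] [0.6023 0.1574 0.1536]
254.5 288 [0.6018 0.1051 0.15  ] [0.6019 0.1072 0.1534]
255 195 [0.603  0.1879 0.15  ] [0.603  0.1889 0.1533]
coupon [0.465  0.1587 0.024 ] [array([0.417, 0.199]), array([0.565, 0.2  ]), array([0.562, 0.117]), array([0.414, 0.115])]
```

play_rows([
  [[0,0,3,0],[0,-0.1,6,0],[0,-0.2,9,0],[0,-0.2,10.5,0],[0,-0.2,11.1,0]],
])

```text
t: 2.25
tool_pos: [0.5988, 0.1905, 0.1363]
orientation: [3.139, -0.009, -0.009]
force: [0.2, 0.1, 0.9]
opening: 0.093
```

play_rows([
  [[0,0,0,0],[0,0,0,0],[0,0,0,0],[0,0,0,0],[0,0,0,0]],
], jaw=0, squeeze=8)

```text
t: 2.75
tool_pos: [0.5993, 0.1905, 0.1373]
orientation: [3.14, -0.009, -0.006]
force: [1.1, 0.3, 0.2]
opening: 0.0578
```

```bash
python3 go.py .602 .187 .137
```

```text
t 2.75 pos [0.5993 0.1905 0.1373] f [1.15 0.29 0.18] op 0.05782727494463092
tool shift cm [0.27 0.35 0.03] turn -0.0058
```

play_rows([
  [[0.2,0.3,0,0],[0.2,0.3,0,0],[0.2,0.3,0,0],[0.2,0.3,0,0],[0.2,0.3,0,0]],
])

```text
t: 3.25
tool_pos: [0.6012, 0.1875, 0.1372]
orientation: [3.139, -0.009, -0.007]
force: [0.0, 0.1, -0.3]
opening: 0.0177
```

play_rows([
  [[0,0,0,0],[0,0,0,0],[0,0,0,0],[0,0,0,0]],
])

```text
t: 3.65
tool_pos: [0.6015, 0.1875, 0.1373]
orientation: [3.14, -0.009, -0.006]
force: [1.4, -0.7, -0.7]
opening: 0.0135
```

```bash
cat > arc.py <<'E'
from h import *
import sys
s=read_state();M=R.from_rotvec(s["orientation"]).as_matrix()
print("t",s["t"],s["tool_pos"].round(4),s["force"].round(2),s["opening"])
H=np.array([.538,.055+.0]);tx,tz=s["tool_pos"][0],s["tool_pos"][2]+.008
print("th now",np.arctan2(tz-H[1],tx-H[0]),"r",np.hypot(tz-H[1],tx-H[0]))
def at(a): # a joint angle
    b=np.radians(55)+a;return H+.11*np.array([np.cos(b),np.sin(b)])
a0=np.arctan2(tz-H[1],tx-H[0])-np.radians(55);print("joint est",a0)
for a in map(float,sys.argv[1:]):
    q=at(a);t=np.array([q[0],.187,q[1]-.008]);print(a,(M.T@(t-s["tool_pos"])*100).round(2))
E
python3 arc.py 0 .1 .2 .3 .4 .5
```

```text
t 3.65 [0.6015 0.1875 0.1373] [ 1.37 -0.71 -0.66] 0.013474629087757737
th now 0.9583905449928547 r 0.11038940555475657
joint est -0.0015405436040265563
0.0 [-0.04  0.05  0.02]
0.1 [-0.97  0.06 -0.56]
0.2 [-1.96  0.07 -1.04]
0.3 [-2.99  0.07 -1.43]
0.4 [-4.05  0.08 -1.71]
0.5 [-5.14  0.09 -1.88]
```

Gripped: the opening of 13.5 mm matches the 14 mm bar. Swinging along the arc.

play_rows([
  [[-0.95,0,-0.58,0],[-1.95,0,-1.06,0],[-2.95,0,-1.45,0],[-4.0,0,-1.73,0],[-5.1,0,-1.9,0]],
])

```text
t: 4.15
tool_pos: [0.5495, 0.1881, 0.157]
orientation: [3.14, -0.009, -0.006]
force: [1.8, 0.4, 1.1]
opening: 0.0138
```

```bash
python3 arc.py .6 .7 .8 .9 1.0 1.1
```

```text
t 4.15 [0.5495 0.1881 0.157 ] [1.83 0.41 1.07] 0.01375310902010216
th now 1.4665381073527017 r 0.11058677912443651
joint est 0.5066070187558205
0.6 [-1.03  0.11  0.  ]
0.7 [-2.13  0.12  0.05]
0.8 [-3.22  0.13  0.21]
0.9 [-4.28  0.13  0.47]
1.0 [-5.32  0.14  0.84]
1.1 [-6.31  0.14  1.31]
```

play_rows([
  [[-1.05,0,0,0],[-2.15,0,0.03,0],[-3.2,0,0.19,0],[-4.3,0,0.45,0],[-5.3,0,0.82,0]],
])

```text
t: 4.65
tool_pos: [0.4952, 0.1885, 0.1485]
orientation: [3.14, -0.009, -0.007]
force: [0.3, 2.0, -0.2]
opening: 0.0138
```

```bash
python3 arc.py 1.1 1.2 1.3 1.4 1.5
```

```text
t 4.65 [0.4952 0.1885 0.1485] [ 0.26  2.05 -0.24] 0.013768915122075395
th now 1.9699765703330323 r 0.11017697382370915
joint est 1.010045481736151
1.1 [-0.88  0.16  0.45]
1.2 [-1.82  0.16  1.01]
1.3 [-2.7   0.17  1.67]
1.4 [-3.51  0.17  2.42]
1.5 [-4.24  0.17  3.24]
```

play_rows([
  [[-0.88,0.05,0.45,0],[-1.8,0.1,1.0,0],[-2.7,0.1,1.66,0],[-3.5,0.1,2.4,0],[-4.23,0.1,3.23,0]],
])

```text
t: 5.15
tool_pos: [0.4519, 0.1876, 0.1156]
orientation: [3.14, -0.009, -0.007]
force: [-0.1, 2.1, -0.5]
opening: 0.0138
```

```bash
python3 arc.py 1.6 1.7 1.8 1.9 2.0 2.05 2.1 2.15 2.182
```

```text
t 5.15 [0.4519 0.1876 0.1156] [-0.15  2.05 -0.54] 0.013799506506877847
th now 2.468541589428785 r 0.11011221626658262
joint est 1.5086105008319037
1.6 [-0.58  0.07  0.82]
1.7 [-1.13  0.07  1.77]
1.8 [-1.59  0.07  2.77]
1.9 [-1.94  0.07  3.82]
2.0 [-2.19  0.07  4.89]
2.05 [-2.27  0.07  5.43]
2.1 [-2.33  0.07  5.98]
2.15 [-2.35  0.07  6.53]
2.182 [-2.36  0.07  6.88]
```

play_rows([
  [[-0.58,0,0.82,0],[-1.12,0,1.75,0],[-1.58,0,2.75,0],[-1.94,0,3.8,0],[-2.19,0,4.87,0]],
])

```text
t: 5.65
tool_pos: [0.4301, 0.1876, 0.0663]
orientation: [3.14, -0.009, -0.005]
force: [5.8, 0.3, -1.6]
opening: 0.0136
```

```bash
python3 arc.py 2.05 2.1 2.15 2.182 2.2
```

```text
t 5.65 [0.4301 0.1876 0.0663] [ 5.83  0.27 -1.64] 0.013566209920407909
th now 2.964515580371235 r 0.10963621821475178
joint est 2.004584491774354
2.05 [-0.11  0.06  0.49]
2.1 [-0.17  0.06  1.03]
2.15 [-0.2   0.06  1.58]
2.182 [-0.2   0.06  1.94]
2.2 [-0.2   0.06  2.13]
```

play_rows([
  [[0,0,0.5,0],[-0.03,0,1.03,0],[-0.05,0,1.5,0],[-0.05,0,1.8,0],[-0.05,0,2.0,0]],
])

```text
t: 6.15
tool_pos: [0.4292, 0.1875, 0.0468]
orientation: [3.14, -0.009, -0.007]
force: [-6.5, -0.7, 11.5]
opening: 0.014
```

```bash
python3 arc.py 2.182;python3 - <<'E'
from h import *
im,d=read_camera("side");cv2.imwrite("pics/s2.png",cv2.resize(im[120:250,200:360],None,fx=4,fy=4))
E
```

```text
t 6.15 [0.4292 0.1875 0.0468] [-6.54 -0.71 11.49] 0.013973651088755657
th now -3.139682598650505 r 0.10881453551271732
joint est -4.099613687247386
2.182 [-0.12  0.05 -0.02]
```

View pics/s2.png

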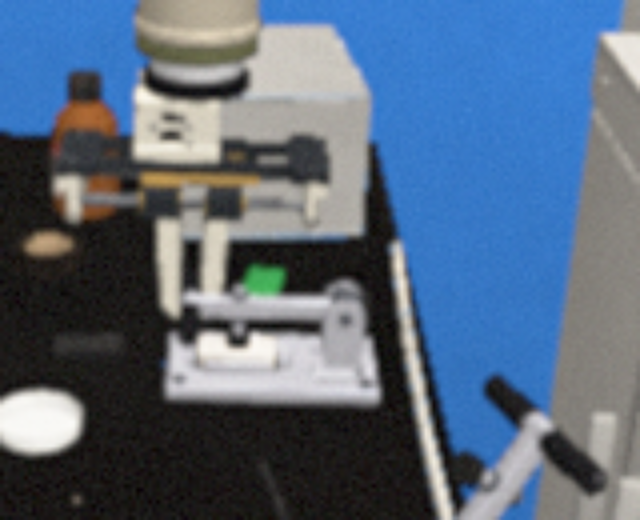

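Clamped: the arm is level with its foot on the coupon, and the tool feels 11 N upward. Holding for 1.4 s.

play_rows([
  [[-0.1,0,0.05,0],[-0.1,0,0.05,0],[-0.1,0,0.05,0],[-0.1,0,0.05,0],[-0.1,0,0.05,0]],
])

```text
t: 6.7
tool_pos: [0.4291, 0.1875, 0.0467]
orientation: [3.14, -0.009, -0.004]
force: [4.5, -0.6, 3.6]
opening: 0.0135
```

play_rows([
  [[0,0,0.03,0],[0,0,0.03,0],[0,0,0.03,0],[0,0,0.03,0],[0,0,0.03,0]],
])

```text
t: 7.2
tool_pos: [0.4291, 0.1875, 0.0466]
orientation: [3.14, -0.009, -0.004]
force: [1.6, -0.7, 5.6]
opening: 0.0134
```

play_rows([
  [[0,0,0.03,0],[0,0,0.03,0],[0,0,0.03,0],[0,0,0.03,0]],
])

```text
t: 7.6
tool_pos: [0.4291, 0.1875, 0.0466]
orientation: [3.14, -0.009, -0.005]
force: [1.0, 0.3, 6.9]
opening: 0.0135
```

```bash
python3 arc.py 2.182 2.1 2.0 1.9 1.8 1.7
```

```text
t 7.6 [0.4291 0.1875 0.0466] [1.02 0.35 6.95] 0.013473731403277693
th now -3.1379355302907945 r 0.10885978293194984
joint est -4.097866618887676
2.182 [-0.11  0.05 -0.04]
2.1 [-0.08  0.05 -0.94]
2.0 [ 0.06  0.06 -2.03]
1.9 [ 0.31  0.06 -3.1 ]
1.8 [ 0.67  0.06 -4.14]
1.7 [ 1.12  0.06 -5.14]
```

Pressed down throughout (steady 5–7 N upward). Now swinging back along the arc.

play_rows([
  [[0.02,0,-0.9,0],[0.15,0,-2.0,0],[0.4,0,-3.05,0],[0.75,0,-4.1,0],[1.2,0,-5.1,0]],
])

```text
t: 8.1
tool_pos: [0.4428, 0.1874, 0.0974]
orientation: [3.14, -0.009, 0.001]
force: [16.2, 0.1, -11.4]
opening: 0.0142
```

```bash
sed -i 's/\.538,/.5387,/' arc.py; python3 arc.py 1.6 1.5 1.4 1.3 1.2
```

```text
t 8.1 [0.4428 0.1874 0.0974] [ 16.23   0.06 -11.37] 0.014177710259740415
th now 2.6573455858097375 r 0.10835289448098542
joint est 1.6974144972128562
1.6 [ 0.4   0.03 -1.  ]
1.5 [ 1.05  0.03 -1.89]
1.4 [ 1.78  0.03 -2.7 ]
1.3 [ 2.6   0.03 -3.44]
1.2 [ 3.48  0.02 -4.1 ]
```

play_rows([
  [[0,0,0,0],[0.05,0,0,0]],
])

```text
t: 8.3
tool_pos: [0.4426, 0.1873, 0.0966]
orientation: [3.14, -0.009, -0.002]
force: [2.2, 1.8, -2.2]
opening: 0.0138
```

```bash
python3 arc.py 1.6; python3 - <<'E'
import numpy as np
from scipy.optimize import least_squares
P=np.array([(.6015,.1373),(.5495,.157),(.4952,.1485),(.4519,.1156),(.4301,.0663),(.4291,.0466),(.4428,.0974)])
for n in(4,5,6,7):
    r=least_squares(lambda h:np.hypot(*(P[:n]-h).T)-.11,[.538,.047]);print(n,r.x,(r.fun*1e3).round(2))
E
```

```text
t 8.3 [0.4426 0.1873 0.0966] [ 2.19  1.75 -2.16] 0.013802016000691662
th now 2.6653270556353155 r 0.1081475857808423
joint est 1.7053959670384342
1.6 [ 0.42  0.03 -1.09]
4 [0.53824369 0.04740798] [-0.08  0.17 -0.13  0.02]
5 [0.53834775 0.04741096] [-0.14  0.16 -0.09  0.1  -0.12]
6 [0.53859641 0.04745026] [-0.32  0.09 -0.03  0.28  0.12 -0.5 ]
7 [0.53900709 0.04727225] [-0.41  0.23  0.3   0.71  0.56 -0.09 -1.52]
```

```bash
python3 - <<'E'
from h import *
im=cv2.imread("pics/s2.png");c=im[260:420,150:400];cv2.imwrite("pics/s2c.png",cv2.resize(c,None,fx=3.2,fy=3.2,interpolation=cv2.INTER_CUBIC))
E
```

```text
(no output)
```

View pics/s2c.png

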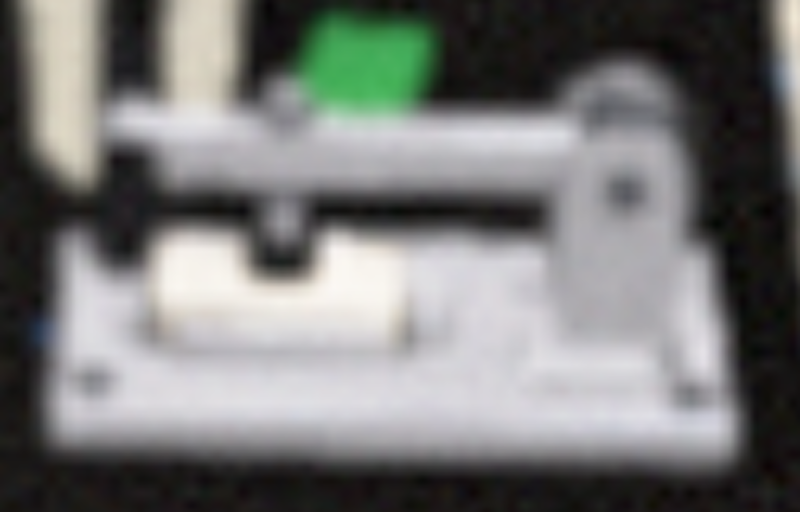

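```bash
python3 - <<'E'
from h import *
p=camera_params("side")
def aty(x,y,Y):
    u=200+(150+(x+.5)/3.2+.5)/4-.5;v=120+(260+(y+.5)/3.2+.5)/4-.5
    e,d=ray(p,u,v);return (e+d*(Y-e[1])/d[1]).round(4)
print("bar end",aty(122,238,.107),"bolt",aty(628,190,.145))
for n,q in dict(botL=(180,192),botR=(545,190),topL=(170,140),topR=(560,140)).items():print(n,aty(*q,.151))
for n,q in dict(pl=(60,395),pr=(735,420)).items():print(n,aty(*q,.115))
for n,q in dict(cl=(155,305),cr=(405,312)).items():print(n,aty(*q,.144))
E
```

```text
bar end [0.4287 0.107  0.06  ] bolt [0.5396 0.145  0.0547]
botL [0.4408 0.151  0.0485]
botR [0.5218 0.151  0.0512]
topL [0.4384 0.151  0.0614]
topR [0.5244 0.151  0.0637]
pl [0.4157 0.115  0.0166]
pr [0.5634 0.115  0.0142]
cl [0.4358 0.144  0.0237]
cr [0.4916 0.144  0.0233]
```

The image says the arm was level with its foot on the coupon, so the clamping is good. The bar seems to have slipped a few mm in the pads, so I refit the arc and continue.

```bash
sed -i 's/\.5387,.055+.0/.5386,.0508/' arc.py; python3 arc.py 1.6 1.5 1.4 1.3 1.2
```

```text
t 8.3 [0.4426 0.1873 0.0966] [ 2.19  1.75 -2.16] 0.013802016000691662
th now 2.630986175019402 r 0.11004914533082699
joint est 1.6710550864225209
1.6 [ 0.41  0.02 -0.67]
1.5 [ 1.06  0.02 -1.55]
1.4 [ 1.79  0.02 -2.37]
1.3 [ 2.6   0.02 -3.11]
1.2 [ 3.48  0.01 -3.77]
```

play_rows([
  [[0.4,0,-0.67,0],[1.05,0,-1.55,0],[1.8,0,-2.35,0]],
])

```text
t: 8.6
tool_pos: [0.4578, 0.1871, 0.1193]
orientation: [3.139, -0.008, -0.013]
force: [-13.0, 0.4, 7.9]
opening: 0.0136
```

```bash
python3 arc.py 1.3 1.2 1.1 1.0 0.9
```

```text
t 8.6 [0.4578 0.1871 0.1193] [-12.95   0.42   7.85] 0.013648374189916613
th now 2.383209027809137 r 0.11129210648568025
joint est 1.4232779392122559
1.3 [ 1.08  0.01 -0.84]
1.2 [ 1.95  0.01 -1.51]
1.1 [ 2.89  0.   -2.08]
1.0 [ 3.88 -0.   -2.56]
0.9 [ 4.92 -0.01 -2.93]
```

```bash
sed -i 's/\.5386,.0508/.5384,.0525/' arc.py; python3 arc.py 1.4 1.3 1.2 1.1 1.0 0.9
```

```text
t 8.6 [0.4578 0.1871 0.1193] [-12.95   0.42   7.85] 0.013648374189916613
th now 2.3931794681093397 r 0.10998321021758686
joint est 1.4332483795124584
1.4 [ 0.25  0.01 -0.27]
1.3 [ 1.06  0.01 -1.01]
1.2 [ 1.93  0.01 -1.68]
1.1 [ 2.87  0.   -2.25]
1.0 [ 3.86 -0.   -2.73]
0.9 [ 4.9 -0.  -3.1]
```

play_rows([
  [[0,0,-0.1,0],[0,0,-0.2,0]],
])

```text
t: 8.8
tool_pos: [0.4584, 0.187, 0.1208]
orientation: [3.138, -0.008, -0.012]
force: [9.6, 1.7, -12.1]
opening: 0.0137
```

```bash
python3 arc.py 1.4 1.3 1.2 1.1 1.0 0.9
```

```text
t 8.8 [0.4584 0.187  0.1208] [  9.58   1.68 -12.07] 0.01366224620453041
th now 2.38002329383458 r 0.11055547982884782
joint est 1.4200922052376985
1.4 [ 0.19  0.   -0.12]
1.3 [ 1.   -0.   -0.87]
1.2 [ 1.88 -0.   -1.53]
1.1 [ 2.82 -0.01 -2.1 ]
1.0 [ 3.81 -0.01 -2.58]
0.9 [ 4.84 -0.02 -2.95]
```

play_rows([
  [[0.2,0,-0.1,0],[1.0,0,-0.85,0],[1.9,0,-1.52,0],[2.8,0,-2.08,0],[3.8,0,-2.55,0]],
], squeeze=5)

```text
t: 9.3
tool_pos: [0.4962, 0.1868, 0.1464]
orientation: [3.138, -0.008, -0.015]
force: [-2.7, -0.7, 2.5]
opening: 0.0135
```

```bash
python3 arc.py 0.9 .8 .7 .6 .5 
```

```text
t 9.3 [0.4962 0.1868 0.1464] [-2.71 -0.71  2.46] 0.013534536148910679
th now 1.9634957169934255 r 0.1102602844225834
joint est 1.0035646283965443
0.9 [ 1.08 -0.02 -0.37]
0.8 [ 2.15 -0.03 -0.64]
0.7 [ 3.23 -0.03 -0.8 ]
0.6 [ 4.33 -0.04 -0.85]
0.5 [ 5.43 -0.04 -0.8 ]
```

play_rows([
  [[1.1,0,-0.37,0],[2.15,0,-0.64,0],[3.2,0,-0.8,0],[4.3,0,-0.85,0],[5.4,0,-0.8,0]],
])

```text
t: 9.8
tool_pos: [0.5512, 0.1864, 0.1538]
orientation: [3.138, -0.008, -0.015]
force: [-1.1, -0.2, 0.3]
opening: 0.0133
```

```bash
python3 arc.py .4 .3 .2 .1 0 -0.03
```

```text
t 9.8 [0.5512 0.1864 0.1538] [-1.11 -0.18  0.33] 0.01333924990636139
th now 1.4543407852454815 r 0.11000139047479882
joint est 0.49440969664860024
0.4 [ 1.03 -0.06  0.16]
0.3 [ 2.09 -0.07  0.43]
0.2 [ 3.12 -0.08  0.81]
0.1 [ 4.11 -0.08  1.29]
0.0 [ 5.05 -0.09  1.87]
-0.03 [ 5.32 -0.09  2.06]
```

play_rows([
  [[1.05,0,0.16,0],[2.1,0,0.43,0],[3.1,0,0.81,0],[4.1,0,1.29,0],[4.95,0,1.8,0]],
])

```text
t: 10.3
tool_pos: [0.6013, 0.1861, 0.1346]
orientation: [3.138, -0.008, -0.015]
force: [-0.2, -1.1, 0.3]
opening: 0.014
```

```bash
python3 arc.py 0 -0.03
```

```text
t 10.3 [0.6013 0.1861 0.1346] [-0.22 -1.14  0.3 ] 0.013998531491045369
th now 0.9611135856737165 r 0.10986495582322693
joint est 0.001182497076835265
0.0 [ 0.02 -0.09 -0.  ]
-0.03 [ 0.29 -0.1   0.19]
```

At the open stop. Opening the jaws, then lifting.

play_rows([
  [[0,0,0,0],[0,0,0,0],[0,0,0,0],[0,0,0,0],[0,0,0,0]],
], jaw=6)

```text
t: 10.8
tool_pos: [0.6013, 0.1862, 0.135]
orientation: [3.138, -0.008, -0.014]
force: [1.3, -1.1, 0.8]
opening: 0.0491
```

play_rows([
  [[0,0,0,0],[0,0,-2,0],[0,0,-5,0],[0,0,-9,0],[0,0,-12,0]],
])

```text
t: 11.3
tool_pos: [0.6026, 0.1867, 0.2577]
orientation: [3.138, -0.008, -0.011]
force: [0.4, 0.5, 0.4]
opening: 0.06
```

```bash
python3 - <<'E'
from h import *
s=read_state();print(s["t"],s["tool_pos"],s["force"],s["opening"])
p=camera_params("wrist")
im,d=read_camera("wrist");cv2.imwrite("pics/w3.png",im)
ims,d=read_camera("side");cv2.imwrite("pics/s3.png",cv2.resize(ims[120:250,200:360],None,fx=4,fy=4))
old=cv2.imread("pics/side0.png")
E
```

```text
11.3 [0.60258171 0.18673905 0.25772049] [0.42849066 0.53823685 0.37741234] 0.060031297716631876
```

View pics/w3.png

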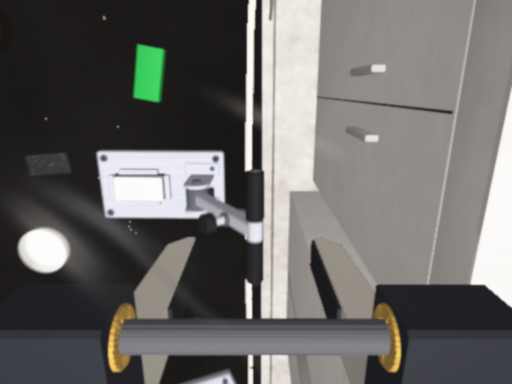

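View pics/s3.png

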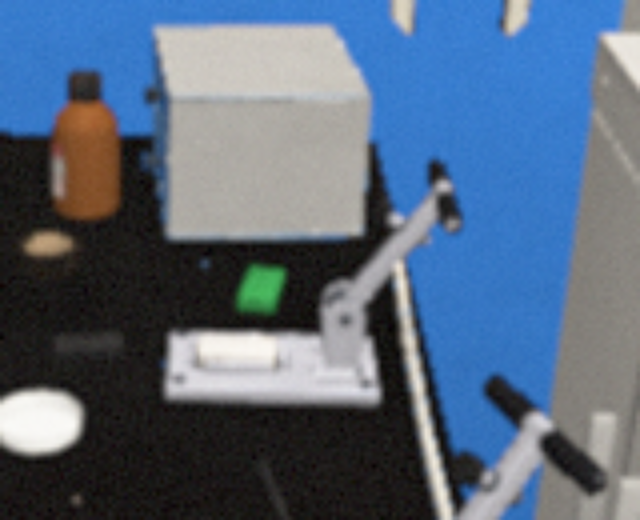

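```bash
python3 - <<'E'
from h import *
a=cv2.imread("pics/side0.png");b,_=read_camera("side")
d=cv2.absdiff(a[158:228,238:320],b[158:228,238:320]).max(2);print("side diff max/mean",d.max(),d.mean())
t0=cv2.imread("pics/top0.png");t1,_=read_camera("top");p=camera_params("top")
for im in(t0,t1):
    c=im[195:218,195:220].astype(int);m=((c.min(2)>195)&(c[...,0]-c[...,2]<12)).astype(np.uint8)
    n,l,st,ce=cv2.connectedComponentsWithStats(m);i=1+np.argmax(st[1:,4]);print(st[i],atz(p,*(ce[i]+195),.024).round(4))
s=read_state();print(s["t"],s["tool_pos"],s["force"].round(2));close_job()
E
```

```text
side diff max/mean 117 5.28170731707317
[  7   0   9  19 163] [0.465  0.1588 0.024 ]
[11  0  5 12 34] [0.4785 0.15   0.024 ]
11.5 [0.60281223 0.18677044 0.25617441] [ 0.48 -0.49 -0.74]
the job is handed in; nothing more can be done
```

```bash
python3 - <<'E'
from h import *
import pickle
a=cv2.imread("pics/side0.png");b=cv2.imread("pics/s3.png");b=cv2.resize(b,(160,130),interpolation=cv2.INTER_AREA);A=a[120:250,200:360]
for im in(A,b):
    c=im[80:95,40:75].astype(int);m=((c[...,0]-c[...,2]<5)&(c.min(2)>170)).astype(np.uint8);n,l,st,ce=cv2.connectedComponentsWithStats(m);i=1+np.argmax(st[1:,4]);print(st[i],ce[i]+[240,200])
d=cv2.absdiff(A,b).max(2);ys,xs=np.where(d[38:108,38:120]>60);print(len(xs),list(zip(xs+238,ys+158))[:12])
E
```

```text
[  2   3  33  12 302] [258.82119205 208.43708609]
[  3   3  32  12 326] [258.43251534 208.66871166]
9 [(np.int64(312), np.int64(175)), (np.int64(313), np.int64(175)), (np.int64(314), np.int64(175)), (np.int64(311), np.int64(176)), (np.int64(312), np.int64(176)), (np.int64(313), np.int64(176)), (np.int64(314), np.int64(176)), (np.int64(312), np.int64(177)), (np.int64(313), np.int64(177))]
```

The clamp was tried and released: I swung it over centre, held it on the coupon for about 1.4 s, swung it back to its open stop and let go. I handed the job in at t ≈ 11.5 s; no verdict was given.

**Clamping:** I took the bar of the loaded nest's clamp from above and followed the arc. While it was held, the side view showed the arm level with the rubber foot on the coupon. The tool felt a steady 4–11 N upward.

**After release:**
- **Arm:** the last position along the arc put it at about 0.00 rad. The wrist and side views show it leaning back as at the start.
- **Coupon:** it lies in its pocket, and its centre in the side view is within 0.5 pixel (about 1 mm) of where it began.
- **Gripper:** it is clear, about 12 cm above the bar.

**Checks that failed or disagreed:**
- **Bar slip:** the bar slipped 3–5 mm in the pads around the clamping, and the forces while swinging back reached about 20 N. Because of that slip, the clamped angle worked out from the tool's position could read as low as 2.14 rad. I relied on the image and the contact force for the clamping.
- **Top view:** the last coupon check there gave only a partial blob, probably because the gripper was in the way, so I did not use it.
- **Side view comparison:** nine pixels at the end of the bar differed from the first side picture. I put this down to the bar resting under a pixel differently, but did not look further.

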